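# Lock the last stud of the mould case

## Robot

A 6-joint arm with a two-finger parallel gripper is mounted at the origin on the work surface. World frame = base frame: x ahead of the robot, y to its left, z up, the work surface at z = 0. Lengths are in m, angles in rad, forces in N, time in s.
With the tool pointing down it reaches from about 0.325 to 0.85 m from the base axis. Payload 4.4 kg.
Tool frame: the origin (TCP) lies between the finger pads; the fingertips stand 17 mm ahead of it and the grasp point (between the pads) lies 2 mm behind it; z points along the fingers, y is the line along which they close (so a half turn about z gives the same grasp; the last joint's range is limited). The gripper opens to 94 mm and grips with 3 to 60 N. Pads are 16 mm wide; open, the fingers measure 119 mm over their backs; the gripper's body (75 mm by 177 mm) begins 78 mm behind the grasp point.
Start: joints at [-1.488, 0.207, 1.542, -0, 1.393, -0.15], TCP at [0.133, -0.559, 0.222] pointing down, gripper open.
Joint ranges: [-2.73, 2.73], [-0.86, 2.22], [0.23, 2.46], [-1.11, 4.25], [0.08, 2.63], [-2.82, 2.82]. Speed limits (rad/s): [2.79, 2.79, 3.14, 3.14, 3.14, 3.14].

## Interface

Orientations are given as a rotation vector (axis times angle).
In Python, from bench import arm gives the robot as it stands. The module is installed in compiled form; this text tells all that it offers.
- The arm moves only by the tool arm_command, never from a script. Its argument "moves" is a list of rows, each a list of 5 numbers: the shift along the tool's x, y, z in m, then the turn about the tool's z in degrees, then the opening in per cent of the stroke, from 0 (shut) to 100 (fully open). A call has 1 to 10 rows; each row is the pose to reach, as a shift and turn from the pose commanded when the call began, along the tool's axes at that moment; what a row does not reach only later rows make up. A row lasts 1/12 s, in which the tool goes at most 41.7 mm and 7.16 degrees, less where a joint would pass 70% of its speed; a pose out of reach is approached as far as the arm can. A call with a gripper value outside its range is refused whole. The fingers move at their own pace and stop on an object; "grip_force" is the grip in N (left out, the last holds). Time passes only in rows, so rows that repeat a pose let the fingers close. It gives the time, the measured TCP pose, the force, the opening and the grip force at its end, in the units of the state.
- arm.state(): the state, without advancing time (a new reading comes with each control period).
- arm.grab_frame(name): name is "scene" or "top" or "wrist"; returns the picture (384x512x3 uint8, blue, green, red); there is no depth.
- arm.calibration(name): a dict with "fov_y" (degrees; the focal length in pixels is half the picture's height over the tangent of half this angle, whatever the lens; pixels are square), "cx", "cy" (the principal point, pixels), "dist" ([k1, k2, p1, p2, k3] as OpenCV has them; the pictures are not rectified), "world_from_camera" (4x4, takes a point from camera to world coordinates). Camera axes: x right, y up, looking along -z (the intrinsics and any distortion apply to the point x, -y, -z); pixel columns grow to the right and rows downward; lengths in m; the calibration is good to about 2 mm. A picture is of the moment at which its call begins: read the wrist's pose just before it. calibration takes no time and is no camera call; for the wrist camera it gives the pose at the moment of the call.
- arm.sign_off(): hands the job in; it is judged then, once.
Trained networks look in the newest picture that a camera, given by its name, has taken for a name from the list of things; names that differ only in an ending like _2 or _b are one class to them, and where a whole thing is asked for, a point or a joint stands for the part that bears it (a point fixed in the world has none). Each returns a list of dicts, best first, with "p" (0 to 1); they miss things now and then, are a little off and sometimes report something else, mostly with a low value. They report only what shows in the picture. A call takes as long as a camera call.
- arm.spot_in(target, camera): "point" ([x, y, z] in m, in world coordinates, good to about 4 mm: the middle of the surface that is visible of it).
- arm.place_of(target, camera): "point" ([x, y, z] in m, in world coordinates, good to about 4 mm: a listed point, or the origin of a listed thing).
The state is a dict: "time_s": time; "joints": joint angles; "qvel": joint speeds; "joint_efforts": joint torques, N m; "tcp_pos": TCP position; "tcp_rot": TCP orientation; "ft_force": force on the tool from outside, world axes, zero at the start; "ft_torque": the same for the moment, N m; "opening": finger opening in m; "finger_force": force on a finger pad.
Only numpy, scipy, OpenCV 4.12 (cv2) and the standard library are available. Lean on these libraries where they do the work, as an engineer would, in place of code of your own. Each camera call takes 0.05 s, during which the arm holds its last target. There are 200 camera calls.

## Task

The plywood mould case is closed with four quarter-turn studs, but one of them is still open: its head stands higher than the others and its bar lies crosswise to theirs. Press that head fully down first, then, keeping it down, turn it clockwise a quarter turn, as far as it goes, so that its cam catches and it stays down when you let go. Leave the small plaster rosette drying on the lid where it is.

Things in the scene. Friction and masses are not known exactly. Their poses are not given: they have to be found in the camera images.
- stud_head (a point): Top centre of the open stud's grip bar, moving with it; x along the bar, y across it, z up. The dark steel bar, 36 mm long, 12 thick, 26 tall, stands on a round flange (36 mm across, 5 thick), one piece. Open, this point is 154 mm above the table, 62 above the lid; a neck shows 11 mm between flange and a fixed aluminium boss (48 mm across, 20 tall). The 3 locked bars lie crosswise to it, 5 mm lower.
- stud_press (a joint): How far the open stud's head is pushed straight down, m: 0 standing proud, 0.010 at the bottom stop. A spring pushes it up: 6 N at the top, 12 N at the bottom. Only deeper than 0.005 does its cam clear the slot so that the head can turn: press it to 0.006 or more first. Turned and let go, it rises and the cam holds it at about 0.005.
- stud_turn (a joint): Turn of the open stud's head about the vertical, rad, growing clockwise seen from above: 0 open (bar across the lid's long side), 1.571 at the stop, locked (bar along the lid's long side, as the other three). Friction 0.03 N m, at most about 0.1 under the cam.
- rosette: Loose white plaster rosette, a disc 60 mm across, 14 tall, 60 g, lying on the lid; origin at the centre of its underside. Not to be moved. The lid is flat aluminium, 206 by 306 mm, 92 mm above the table, on a plywood case that cannot move. A stud is near each corner (120 by 220 mm apart); between them also a pouring funnel 26 mm tall and two 14 mm vent stubs.

How it is judged:
On the way:
1. the open stud's head is pressed down at least 5.5 mm before it is turned past 14 degrees (value of joint stud_press above 0.0055 m and value of joint stud_turn below 0.25 rad), for 0.1 s.
At the end, for the whole second after the job is handed in: The stud's head is turned clockwise at least 75 degrees from open, is held down by its cam 3.5 to 7.5 mm below its open height, and is not turning; the rosette lies within 15 mm of where it was (value of joint stud_turn above 1.31 rad and value of joint stud_press between 0.0035 and 0.0075 m and velocity of joint stud_turn between -0.05 and 0.05 rad/s and distance of rosette from where it was at the start of the episode below 0.015 m); the robot touches nothing.
It fails at once if the plaster rosette is pushed or lifted more than 15 mm from its place (distance of rosette from where it was at the start of the episode above 0.015 m).
It also fails if it takes over 35 s, if anything falls off the work surface, if the arm or the gripper's body presses on something with over 40 N, if the wrist force passes 120 N, or if a joint passes its speed limit or range.

## Working session

There is one attempt and no reset: what is moved stays moved. The work goes in short steps, Python scripts to look and compute and a tool call to move; the robot and the scene stay as the last step left them, time stands still between calls to the robot, and variables do not carry over. Pictures are saved under pics/ and viewed, at most 10 in all, crops included, and the job is handed in when it is done.

Besides the shell and the picture viewer there is one more tool, called by a JSON object that holds its "method" and its "body", one argument or row to a line. arm_command: Moves the arm, as the interface text tells. Its arguments: {"type":"object","properties":{"moves":{"type":"array","items":{"type":"array","items":{"type":"number"}}},"grip_force":{"type":"number"}},"required":["moves"]}

```bash
mkdir -p pics; python3 - <<'E'
from bench import arm
import cv2,numpy as np
s=arm.state();print(s)
ims=[]
for c in("scene","top"):
    im=arm.grab_frame(c);ims.append(im);
    print(c,arm.place_of("stud_head",c)[:4],arm.place_of("rosette",c)[:2])
cv2.imwrite("pics/top.png",cv2.resize(ims[1],(800,600)));cv2.imwrite("pics/scene.png",cv2.resize(ims[0],(800,600)))
E
```

```text
{'time_s': 0.0, 'joints': array([-1.48851102e+00,  2.07438514e-01,  1.54289187e+00,  2.14282349e-05,
        1.39349169e+00, -1.50506921e-01]), 'qvel': array([ 0.00079077, -0.00044513,  0.00213548, -0.0005965 ,  0.00170514,
        0.00043591]), 'joint_efforts': array([-8.61223034e-04, -3.70877194e+01, -2.81421053e+01,  6.95471512e-02,
        3.62696510e-02, -1.72159557e-04]), 'tcp_pos': array([ 0.13258005, -0.55874471,  0.2213097 ]), 'tcp_rot': array([-3.11812379e+00, -3.64579447e-01, -1.52429313e-04]), 'ft_force': array([-0.90250199, -0.58543666, -0.26078491]), 'ft_torque': array([-0.01966764, -0.02579432, -0.02722262]), 'finger_force': 0.0, 'opening': 0.09379240505158269}
scene [{'point': [0.6275, -0.0871, 0.1509], 'p': 0.65}] [{'point': [0.5713, 0.0789, 0.0982], 'p': 0.82}]
top [{'point': [0.6279, -0.0885, 0.1537], 'p': 0.51}] [{'point': [0.5661, 0.0794, 0.0901], 'p': 0.73}]
```

View pics/top.png

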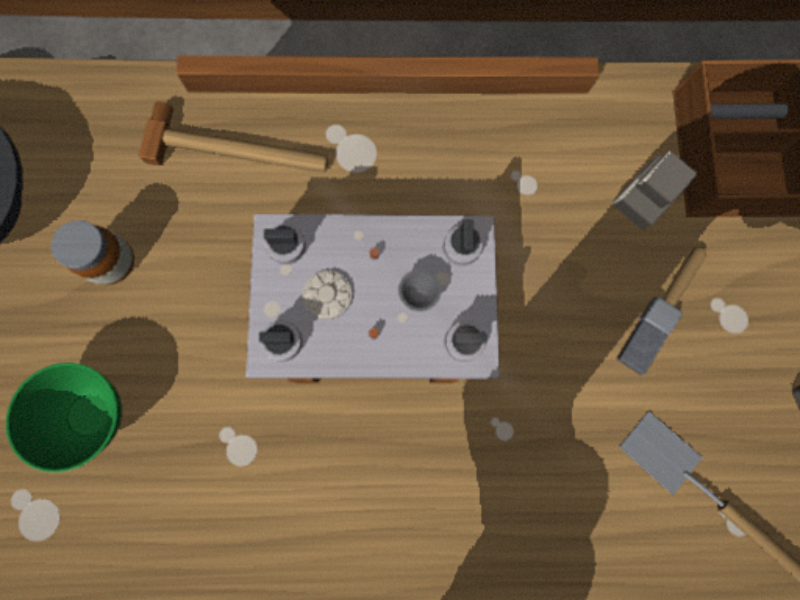

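View pics/scene.png

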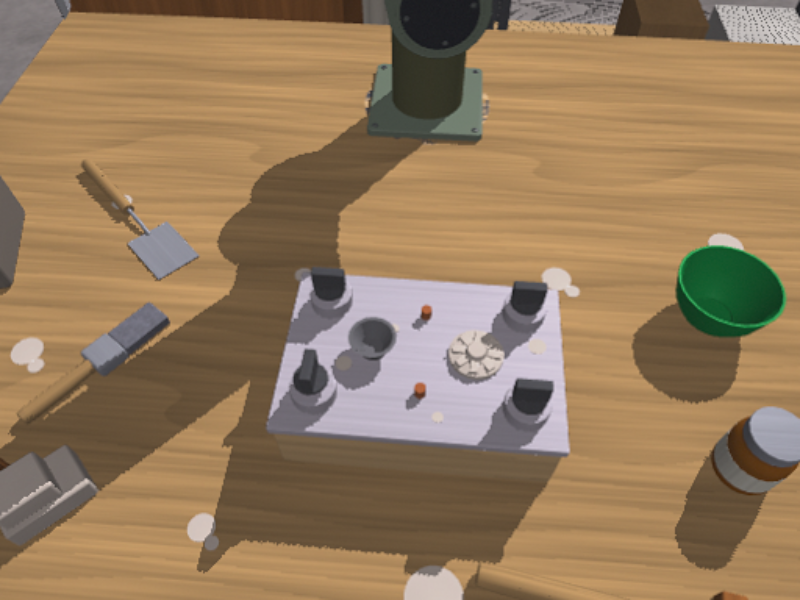

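The open stud is at about (466,235) in the enlarged top view, with its bar crosswise. The rosette is at (327,293) and the funnel at (420,290). In the scene view the open stud is at (312,375).

```bash
cat > h.py <<'E'
from bench import arm
import cv2,numpy as np
from scipy.spatial.transform import Rotation as R
def to_world(cam,px,z,cal=None):
    c=cal or arm.calibration(cam);f=192/np.tan(np.radians(c["fov_y"])/2)
    K=np.array([[f,0,c["cx"]],[0,f,c["cy"]],[0,0,1]])
    u=cv2.undistortPoints(np.float64(px).reshape(-1,1,2),K,np.array(c["dist"]))[:,0]
    T=np.array(c["world_from_camera"]);d=np.c_[u[:,0],-u[:,1],-np.ones(len(u))]@T[:3,:3].T
    return T[:3,3]+d*((z-T[2,3])/d[:,2])[:,None]
def shift(p):
    s=arm.state();r=R.from_rotvec(s["tcp_rot"]);M=r.as_matrix()
    print("tool shift",(M.T@(np.array(p)-s["tcp_pos"])).round(4),"x-angle",np.degrees(np.arctan2(M[1,0],M[0,0])).round(2),"z",M[:,2].round(4),s["tcp_pos"].round(4))
E
python3 - <<'E'
from h import *
P=to_world("top",np.array([[255,215],[493,217],[498,378],[248,377]])*.64,.092)
print(P.round(4)); 
for a,b in((0,1),(3,2)): d=P[a]-P[b];print(np.degrees(np.arctan2(d[0],d[1])))
shift([.628,-.088,.25])
E
```

```text
[[ 0.673   0.173   0.092 ]
 [ 0.6699 -0.13    0.092 ]
 [ 0.4658 -0.1272  0.092 ]
 [ 0.4699  0.1739  0.092 ]]
0.5868402666904005
0.7875870030924167
tool shift [ 0.5907 -0.3443 -0.0276] x-angle 13.34 z [-1.e-04  8.e-04 -1.e+00] [ 0.1326 -0.5592  0.2221]
```

{"method": "arm_command", "body": {
  "moves": [
    [0.03,-0.018,-0.01,-7,80],
    [0.065,-0.038,-0.02,-14,60],
    [0.1,-0.058,-0.028,-21,45],
    [0.135,-0.079,-0.028,-28,45],
    [0.17,-0.1,-0.028,-35,45],
    [0.205,-0.12,-0.028,-42,45],
    [0.24,-0.14,-0.028,-49,45],
    [0.275,-0.16,-0.028,-56,45],
    [0.31,-0.18,-0.028,-63,45],
    [0.345,-0.2,-0.028,-70,45]
  ]
}}

```text
time_s: 1.13
tcp_pos: [0.4233, -0.2836, 0.2507]
tcp_rot: [2.34, 2.095, 0.0]
ft_force: [0.9, -0.4, -0.4]
opening: 0.0422
finger_force: 0.0
```

```bash
python3 -c "
from h import *
shift([.628,-.088,.25])"
```

```text
tool shift [0.217  0.1819 0.0007] x-angle 83.68 z [ 4.e-04 -4.e-04 -1.e+00] [ 0.4233 -0.2836  0.2507]
```

{"method": "arm_command", "body": {
  "moves": [
    [0.022,0.018,0,-7,45],
    [0.045,0.038,0,-14,45],
    [0.07,0.058,0,-21,45],
    [0.095,0.079,0,-28,45],
    [0.12,0.1,0,-35,45],
    [0.145,0.12,0,-42,45],
    [0.17,0.142,0,-49,45],
    [0.195,0.162,0,-56,45],
    [0.21,0.175,0,-63,45],
    [0.217,0.182,0,-70,45]
  ]
}}

```text
time_s: 1.97
tcp_pos: [0.6297, -0.0883, 0.25]
tcp_rot: [-0.711, -3.06, -0.001]
ft_force: [-0.6, -1.1, 0.2]
opening: 0.0425
finger_force: 0.0
```

{"method": "arm_command", "body": {
  "moves": [
    [0,0,0,-7,45],
    [0,0,0,-14,45],
    [0,0,0,-21,45],
    [0,0,0,-25.6,45],
    [0,0,0,-25.6,45],
    [0,0,0,-25.6,45]
  ]
}}

```text
time_s: 2.47
tcp_pos: [0.6281, -0.0908, 0.2503]
tcp_rot: [-0.032, -3.141, -0.0]
ft_force: [-0.2, 0.6, 0.3]
opening: 0.0421
finger_force: 0.0
```

```bash
python3 - <<'E'
from h import *
cal=arm.calibration("wrist")
im=arm.grab_frame("wrist");cv2.imwrite("pics/w1.png",im)
import pickle;pickle.dump(cal,open("cal.pkl","wb"))
print(arm.place_of("stud_head","wrist"))
shift([.628,-.088,.25]);print(arm.state()["joints"])
E
```

```text
[{'point': [0.6353, -0.0896, 0.1554], 'p': 0.84}]
tool shift [0.0001 0.0029 0.0004] x-angle 178.84 z [-1.e-04  1.e-04 -1.e+00] [ 0.6281 -0.0909  0.2504]
[-2.79963350e-01  3.13148734e-01  1.35119430e+00  5.79601520e-05
  1.47739173e+00 -1.83051697e+00]
```

View pics/w1.png

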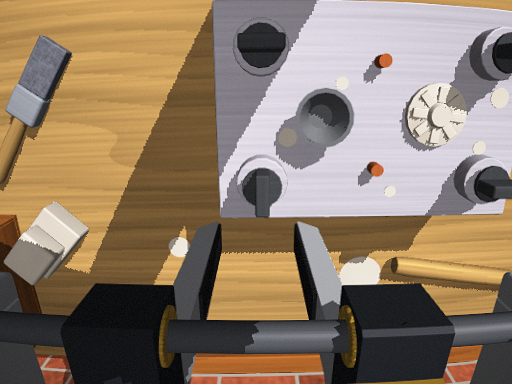

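The wrist view shows the open stud at about (263,190), between and ahead of the fingers. I'll enlarge it to find the edges of the bar's top face.

```bash
python3 - <<'E'
import cv2
im=cv2.imread("pics/w1.png")[145:225,215:315]
im=cv2.convertScaleAbs(im,alpha=2)
cv2.imwrite("pics/w1c.png",cv2.resize(im,(700,560),interpolation=cv2.INTER_CUBIC))
E
```

```text
(no output)
```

View pics/w1c.png

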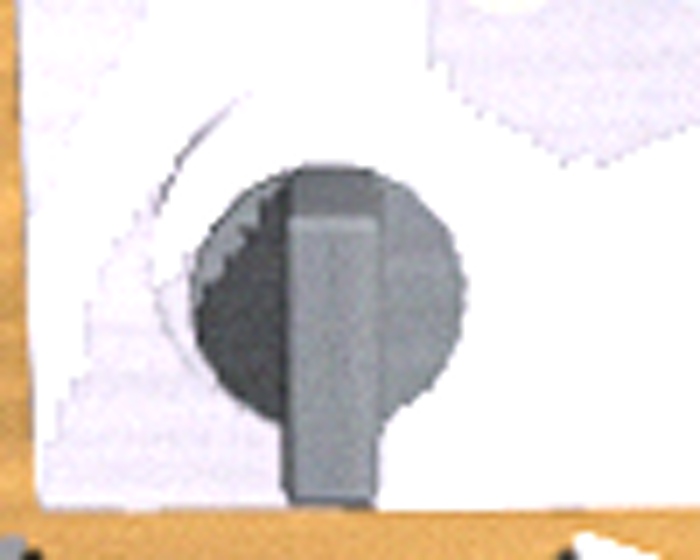

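In the crop the bar's top face has corners at about (287,215), (380,215), (378,500) and (287,500).

```bash
python3 - <<'E'
from h import *
import pickle
cal=pickle.load(open("cal.pkl","rb"))
P=to_world("wrist",np.array([[287,215],[380,215],[378,500],[287,500]])/7+[215,145],.154,cal)
print(P.round(4),P.mean(0)); d=(P[2]+P[3]-P[0]-P[1]);print(np.degrees(np.arctan2(d[1],d[0])))
p=P.mean(0);shift([p[0],p[1],.148])
E
```

```text
[[ 0.6127 -0.0905  0.154 ]
 [ 0.6129 -0.08    0.154 ]
 [ 0.6476 -0.0805  0.154 ]
 [ 0.6474 -0.0913  0.154 ]] [ 0.63012141 -0.08558013  0.154     ]
-1.1054807343498685
tool shift [-0.0019  0.0053  0.1024] x-angle 178.84 z [-1.e-04  1.e-04 -1.e+00] [ 0.6281 -0.0909  0.2504]
```

{"method": "arm_command", "body": {
  "moves": [
    [-0.002,0.0045,0.02,0,40],
    [-0.002,0.0045,0.045,0,35],
    [-0.002,0.0045,0.07,0,35],
    [-0.002,0.0045,0.09,0,35],
    [-0.002,0.0045,0.1,0,35],
    [-0.002,0.0045,0.1,0,35],
    [-0.002,0.0045,0.1,0,30]
  ],
  "grip_force": 15
}}

```text
time_s: 3.15
tcp_pos: [0.6302, -0.0865, 0.1505]
tcp_rot: [-0.03, -3.141, -0.0]
ft_force: [0.1, 0.7, -0.2]
opening: 0.0298
finger_force: 0.0
```

{"method": "arm_command", "body": {
  "moves": [
    [0,0,0,0,0],
    [0,0,0,0,0],
    [0,0,0,0,0],
    [0,0,0,0,0],
    [0,0,0,0,0],
    [0,0,0,0,0]
  ],
  "grip_force": 15
}}

```text
time_s: 3.65
tcp_pos: [0.6314, -0.087, 0.1523]
tcp_rot: [0.029, 3.138, -0.002]
ft_force: [0.4, 0.0, 5.5]
opening: 0.0116
finger_force: 15.0
```

{"method": "arm_command", "body": {
  "moves": [
    [0,0,0.003,0,0],
    [0,0,0.006,0,0],
    [0,0,0.009,0,0],
    [0,0,0.011,0,0],
    [0,0,0.011,0,0],
    [0,0,0.011,0,0]
  ],
  "grip_force": 40
}}

```text
time_s: 4.15
tcp_pos: [0.6316, -0.087, 0.1426]
tcp_rot: [0.029, 3.138, -0.002]
ft_force: [-2.4, -0.1, 11.0]
opening: 0.0117
finger_force: 40.0
```

{"method": "arm_command", "body": {
  "moves": [
    [0,0,0.001,0,0],
    [0,0,0.001,5,0],
    [0,0,0.001,10,0],
    [0,0,0.001,15,0],
    [0,0,0.001,20,0],
    [0,0,0.001,25,0],
    [0,0,0.001,30,0],
    [0,0,0.001,35,0],
    [0,0,0.001,40,0],
    [0,0,0.001,45,0]
  ]
}}

```text
time_s: 4.98
tcp_pos: [0.6313, -0.0877, 0.1423]
tcp_rot: [1.233, 2.885, -0.002]
ft_force: [-3.7, -0.9, 13.6]
opening: 0.0114
finger_force: 40.0
```

```bash
python3 -c "
from h import *
shift([.63,-.086,.14]);s=arm.state();print(s['ft_force'],s['ft_torque'],s['joints'])"
```

```text
tool shift [0.0021 0.0003 0.0023] x-angle 133.7 z [ 0.003  -0.0029 -1.    ] [ 0.6313 -0.0877  0.1423]
[-3.65362676 -0.9490801  13.64552701] [-0.36883612  0.77450748  0.042277  ] [-0.27269594  0.40436065  1.45836724 -0.00211785  1.27517458 -1.03483533]
```

{"method": "arm_command", "body": {
  "moves": [
    [0,0,0,5,0],
    [0,0,0,10,0],
    [0,0,0,15,0],
    [0,0,0,20,0],
    [0,0,0,25,0],
    [0,0,0,30,0],
    [0,0,0,35,0],
    [0,0,0,40,0],
    [0,0,0,45,0],
    [0,0,0,46,0]
  ]
}}

```text
time_s: 5.82
tcp_pos: [0.6306, -0.088, 0.1423]
tcp_rot: [2.261, 2.176, -0.002]
ft_force: [-4.9, -1.5, 14.3]
opening: 0.0116
finger_force: 40.1
```

```bash
python3 -c "
from h import *
shift([.63,-.086,.14]);s=arm.state();print(s['ft_force'],s['ft_torque'],s['joints'])"
```

```text
tool shift [ 0.002  -0.0007  0.0023] x-angle 87.8 z [ 0.0013 -0.0034 -1.    ] [ 0.6306 -0.088   0.1423]
[-4.93680103 -1.50639987 14.33139408] [-0.5243536   1.14818661  0.33591059] [-0.27295969  0.40406307  1.45869933 -0.00308685  1.27665939 -0.23365221]
```

{"method": "arm_command", "body": {
  "moves": [
    [0,0,-0.002,0,0],
    [0,0,-0.004,0,0],
    [0,0,-0.004,0,35],
    [0,0,-0.004,0,35],
    [0,0,-0.004,0,35],
    [0,0,-0.004,0,35],
    [0,0,-0.02,0,35],
    [0,0,-0.045,0,35],
    [0,0,-0.07,0,35],
    [0,0,-0.1,0,35]
  ],
  "grip_force": 15
}}

```text
time_s: 6.65
tcp_pos: [0.6289, -0.0859, 0.2369]
tcp_rot: [-2.258, -2.178, 0.004]
ft_force: [0.8, -0.6, -0.1]
opening: 0.0328
finger_force: 0.0
```

{"method": "arm_command", "body": {
  "moves": [
    [0,0,0,0,35],
    [0,0,0,0,35],
    [0,0,0,0,35]
  ]
}}

```text
time_s: 6.9
tcp_pos: [0.6296, -0.0861, 0.2371]
tcp_rot: [-2.26, -2.18, 0.001]
ft_force: [-0.7, 0.7, -0.0]
opening: 0.033
finger_force: 0.0
```

```bash
python3 - <<'E'
from h import *
a=arm.grab_frame("wrist");b=arm.grab_frame("scene")
print(arm.place_of("stud_head","scene"),arm.place_of("rosette","scene"),arm.state()["ft_force"])
cv2.imwrite("pics/e.png",np.hstack([cv2.resize(a,(400,300)),cv2.resize(b[160:310,160:360],(400,300))]))
E
```

```text
[{'point': [0.6278, -0.0846, 0.1473], 'p': 0.9}] [] [ 0.14787372  0.25615969 -0.39494842]
```

View pics/e.png

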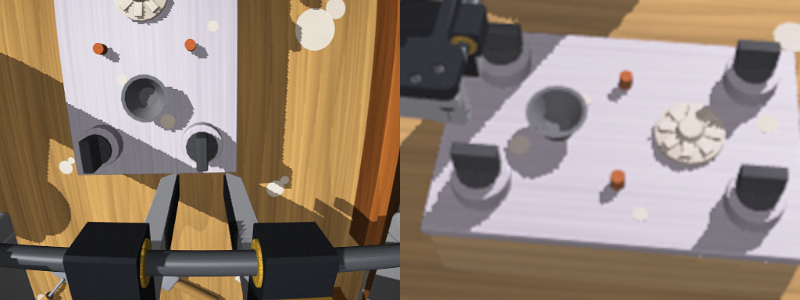

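In both views the stud's bar (left half about (203,150), right half about (475,165)) now lies parallel to the other three and at their height. The rosette is still in place at (688,133), and the gripper is clear.

```bash
python3 -c "
from bench import arm
print(arm.sign_off())"
```

```text
the job is handed in; nothing more can be done
None
```

The open stud is pressed down, turned clockwise to its stop and held down by its cam, the rosette was not moved, and the job is handed in; the sign-off gave no verdict.

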